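# Hang the washed parts basket to drip and shut the cleaner

## Task

Lift the wire parts basket out of the open ultrasonic cleaner by its handle and hang it by that handle on the hook of the drip stand, so that it hangs freely and level with both washed parts still in it. Then push the cleaner's lid fully shut. Leave the other things on the bench where they are.

Things in the scene. Friction and masses are not known exactly. Their poses are not given: they have to be found in the camera images.
- cleaner: Benchtop ultrasonic cleaner, a white box 160 (x) x 200 (y) x 115 mm high, fixed to the bench, with an open-topped steel tank 130 x 170 mm; tank floor 45 mm above the bench, walls 15 mm thick. Origin: centre of its underside; z up; the lid's hinge is along its +x (rear) top edge. Stands on either the left or the right of the bench, turned a little. The tank is dry.
- lid (a joint): Angle of the cleaner's flat steel lid (160 x 200 x 10 mm, 0.25 kg), in rad: 0 = shut (lid lying level on the rim), about 1.57 = upright, up to 1.95 = leaning back. Starts open at 1.65 to 1.88. The hinge is stiff: the lid stays at any angle, and needs about 2 to 5 N at its front edge to be pushed down.
- lid_hinge (a point): Middle of the lid's hinge axis, 117 mm above the bench at the cleaner's rear edge; fixed to the cleaner, axes as the cleaner's (hinge axis along y). The lid's underside passes through this axis, its upper (outer) face lies 10 mm off it.
- lid_front (a point): Middle of the lid's free edge, at mid thickness, 160 mm from the hinge axis; moves with the lid. It has a dark lip 10 mm wide.
- basket: Loose wire basket 90 (x) x 120 (y) x 45 mm high, 0.18 to 0.33 kg, walls 3 mm, standing on the tank floor. A stiff 9 mm round-bar handle stands over it in its plane x = 0: uprights at y = +-58.5 mm, level top bar centred 118 mm above the underside, with a small upward kink 8 mm high in the middle (y within +-12 mm) for the hook. Origin: centre of the underside, z up.
- bail_peak (a point): Centreline of the handle bar at the top of its kink, 126 mm above the basket's underside; axes as the basket's. The level bar beside the kink (y = 22 to 44 mm either side) can be gripped from above across x, leaving the kink free for the hook; it starts 48 mm above the cleaner's rim and has 70 mm of space between it and the basket's rim.
- frame: Washed part in the basket: aluminium channel 60 x 30 x 12 mm, 25 g, loose. Origin: centre of its underside.
- can: Washed part in the basket: steel shield can 40 x 30 x 10 mm, 20 g, loose. Origin: centre of its underside.
- stand: Drip stand, fixed: a square dish 150 x 150 x 16 mm high, behind it (95 mm along +x) a 14 mm post 236 mm high, from which a 9 mm wire hook runs towards -x over the dish and turns up. Origin: under the hook's seat, on the bench. Stands on the other side of the bench from the cleaner, turned a little.
- hook_seat (a point): Lowest point of the hook's wire (its centreline), 200 mm above the bench over the dish's centre; axes as the stand's: the hook points to -x, the arm behind the seat climbs 32 mm to the post at x = +95 mm. When the basket hangs, bail_peak is about 9 mm above this point and the basket's y axis lies across the hook.
- hook_tip (a point): Centre of the hook's upturned free end: 26 mm in front (-x) of the seat and 24 mm above it; the wire's round end goes 4.5 mm farther.
- meter: Bystander: blue multimeter 160 x 80 x 42 mm, lying at the left. Origin: underside centre.
- bottle: Bystander: small white bottle, 48 mm across, 85 mm high, standing between cleaner and stand. Origin: underside centre.
- brush: Bystander: brush 150 mm long lying between cleaner and stand, its origin at its underside.
- tin: Bystander: brass bowl 70 mm across, 30 mm high, at the right. Origin: underside centre.
Mind the look-alikes: they are no part of the job. Of the things that look like the frame, the larger one is meant. What is shaped like the basket but purple is not meant.

How it is judged (in metres and radians):
On the way, in this order (a step that is already met when the one before it is completed fails the run):
1. the basket hangs by its handle on the hook, let go and still, with both parts in it, before the lid is shut (x of bail_peak in the frame of hook_seat between -0.02 and 0.055 m and y of bail_peak in the frame of hook_seat between -0.02 and 0.02 m and z of bail_peak in the frame of hook_seat between -0.002 and 0.04 m and angle between basket's own z axis and vertical below 0.3 rad and contact force between basket and stand above 0.5 N and contact force between basket and the fingers below 0.05 N and linear speed of basket below 0.06 m/s and x of frame in the frame of basket between -0.045 and 0.045 m and y of frame in the frame of basket between -0.06 and 0.06 m and z of frame in the frame of basket between -0.002 and 0.045 m and x of can in the frame of basket between -0.045 and 0.045 m and y of can in the frame of basket between -0.06 and 0.06 m and z of can in the frame of basket between -0.002 and 0.045 m), for 0.3 s.
2. the lid is fully shut (value of joint lid below 0.05 rad), for 0.2 s.
At the end, for the whole second after the job is handed in: Basket released and at rest on the hook by its handle: kink within 20 mm of the seat sideways, 20 mm before to 55 mm behind it and 0 to 40 mm above; tilt under 0.3 rad; both parts inside; lid shut within 0.05 rad (all of step 1 and angular speed of basket below 0.8 rad/s and value of joint lid below 0.05 rad); the robot touches nothing.
It fails at once if the meter is moved by more than 30 mm (distance of meter from where it was at the start of the episode above 0.03 m).
It fails at once if the bottle is moved by more than 30 mm (distance of bottle from where it was at the start of the episode above 0.03 m).
It fails at once if the brush is moved by more than 30 mm (distance of brush from where it was at the start of the episode above 0.03 m).
It fails at once if the tin is moved by more than 30 mm (distance of tin from where it was at the start of the episode above 0.03 m).
It also fails if it takes over 64 s, if anything falls off the work surface, if the arm or the gripper's body presses on something with over 40 N, if the wrist force passes 120 N, or if a joint passes its speed limit or range.

## Robot

A 7-joint arm with a two-finger parallel gripper is mounted at the origin on the work surface. World frame = base frame: x ahead of the robot, y to its left, z up, the work surface at z = 0. Lengths are in mm, angles in rad, forces in N, time in s.
With the tool pointing down it reaches from about 400 to 875 mm from the base axis. Payload 4.4 kg.
Tool frame: the origin (TCP) lies at the very end of the fingers, on their centre line; the grasp point (between the pads) lies 19 mm behind it; z points along the fingers, y is the line along which they close (so a half turn about z gives the same grasp; the last joint's range is limited). The gripper opens to 85 mm and grips with 20 to 120 N. Pads are 22 mm wide; open, the fingers measure 114 mm over their backs; the gripper's body (76 mm by 85 mm) begins 54 mm behind the grasp point. The pads swing forward as they close: fully open they stand 13 mm farther back than shut.
Start: joints at [1.146, 0.628, 0.038, 1.517, -0.027, 0.996, -0.02], TCP at [228.278, -608.611, 191.813] pointing down, gripper open.
Joint ranges: [-3.06, 3.06], [-0.37, 2.12], [-1.25, 1.32], [0.18, 2.47], [-1.1, 4.24], [0.23, 1.98], [-2.94, 2.94]. Speed limits (rad/s): [2.57, 2.57, 3.14, 3.14, 3.14, 3.14, 3.14].

## Interface

Orientations are given as [roll, pitch, yaw] about the fixed x, y, z axes, in that order (R = Rz(yaw) Ry(pitch) Rx(roll)).
In Python, from cell import status, get_image, ctrl, models gives the robot as it stands.
- The arm moves only by the shell command python3 -m handwheel 'ROWS' [OPENING]. ROWS is JSON, a list of rows, each an object with "delta_pos": the shift along the world's x, y, z in cm, a list of three; "yaw": the turn about the world's z in rad. A call has 1 to 10 rows; each row shifts and turns the commanded pose from where the row before left it; what a row does not reach is not made up. A row lasts 1/12 s, in which the tool goes at most 41.7 mm and 7.16 degrees, less where a joint would pass 70% of its speed; a pose out of reach is approached as far as the arm can. A call is refused whole if a number of a shift passes 4.17 or a number of a turn 0.125, either way. A call with a gripper value outside its range is refused whole. OPENING is the opening, from -1 (shut) to 1 (fully open), set as the call begins (- or left out, the last holds). The fingers move at their own pace and stop on an object; the grip force is fixed at half the most. Time passes only in rows, so rows that do not move let the fingers close. It gives the time, the measured TCP pose, the force, the opening and the grip force at its end, in the units of the state.
- status.read_state(): the state, without advancing time (a new reading comes with each control period).
- get_image(name): name is "side" or "top" or "wrist"; returns a dict with "color" (400x640x3 uint8, red, green, blue), "z_map" (400x640 float32, mm along the optical axis (not along the pixel's ray), 0 where there is no reading), "fx", "fy", "cx", "cy" (pixels), "position" and "rotation" of the camera in the world; the wrist camera has in their place "hand_eye" (4x4, takes a point from camera to tool coordinates, whose origin is the TCP and whose axes are the flange's). Camera axes: x right, y up, looking along -z (the intrinsics and any distortion apply to the point x, -y, -z); pixel columns grow to the right and rows downward; lengths in mm; the calibration is good to about 2 mm. A picture is of the moment at which its call begins: read the wrist's pose just before it.
- ctrl.finish_job(): hands the job in; it is judged then, once.
Trained networks look in a picture, given as the dict that the camera call returned (one of the last four; its "shot" number tells which), for a name from the list of things; names that differ only in an ending like _2 or _b are one class to them, and where a whole thing is asked for, a point or a joint stands for the part that bears it (a point fixed in the world has none). Each returns a list of dicts, best first, with "score" (0 to 1); they miss things now and then, are a little off and sometimes report something else, mostly with a low value. They report only what shows in the picture. A call takes as long as a camera call. They do not tell look-alikes from the thing itself.
- models.boxes_of(picture, name): "rect" ([left, top, right, bottom] in pixels, round what is visible of it).
The state is a dict: "clock": time; "qpos": joint angles; "qd": joint speeds; "tau": joint torques, N m; "eef_pos": TCP position; "tool_rot": TCP orientation; "force": force on the tool from outside, world axes, zero at the start; "torque": the same for the moment, N m; "width": finger opening in mm; "gripper_force": force on a finger pad.
Only numpy, scipy, OpenCV 4.12 (cv2) and the standard library are available. Lean on these libraries where they do the work, as an engineer would, in place of code of your own. Each camera call takes 0.05 s, during which the arm holds its last target. There are 200 camera calls.

## Working session

There is one attempt and no reset: what is moved stays moved. The work goes in short steps, Python scripts to look and compute and a shell command to move; the robot and the scene stay as the last step left them, time stands still between calls to the robot, and variables do not carry over. Pictures are saved under pics/ and viewed, at most 10 in all, crops included, and the job is handed in when it is done.

```bash
mkdir -p pics; cat > h.py <<'E'
import numpy as np, cv2
from scipy.spatial.transform import Rotation as Rn
from cell import status, get_image, ctrl, models
def cloud(p):
    z=p["z_map"]; v,u=np.mgrid[0:z.shape[0],0:z.shape[1]]
    c=np.stack([(u-p["cx"])/p["fx"]*z,-(v-p["cy"])/p["fy"]*z,-z],-1)
    R=np.array(p["rotation"]); 
    if R.shape!=(3,3): R=Rn.from_euler('xyz',R).as_matrix()
    w=c@R.T+np.array(p["position"]); w[z==0]=np.nan
    return w
E
python3 - <<'E'
from h import *
for n in("top","side"):
    p=get_image(n); cv2.imwrite(f"pics/{n}0.png",p["color"][:,:,::-1])
    print(n,{k:p[k] for k in p if k not in("color","z_map")})
    w=cloud(p); np.save(f"{n}0.npy",w)
    for o in ["cleaner","lid_front","basket","frame","can","stand","meter","bottle","brush","tin"]:
        for d in models.boxes_of(p,o)[:3]:
            l,t,r,b=map(int,d["rect"]); 
            print(o,round(d["score"],2),(l,t,r,b),np.nanmedian(w[t:b+1,l:r+1].reshape(-1,3),0).round())
print(status.read_state())
E
```

```text
top {'fx': 372.99741162347686, 'fy': 372.99741162347686, 'cx': 323.60908839842864, 'cy': 206.54137063050447, 'position': array([ 190.21659161,   26.50938496, 1290.01804592]), 'rotation': array([ 1.67704049e-01,  5.29798995e-04, -1.56679679e+00]), 'shot': 1}
cleaner 0.95 (217, 116, 295, 207) [551. 248.  81.]
lid_front 0.85 (223, 115, 293, 153) [595. 233. 174.]
basket 0.94 (233, 160, 276, 192) [498. 262.  54.]
basket 0.74 (212, 242, 257, 287) [206. 328.   1.]
frame 0.63 (244, 172, 253, 185) [495. 284.  51.]
frame 0.55 (259, 225, 269, 230) [333. 234.   4.]
stand 0.62 (362, 144, 415, 217) [ 499. -193.    4.]
meter 0.94 (174, 162, 208, 211) [473. 485.  33.]
bottle 0.59 (325, 156, 341, 173) [547.  -3.  40.]
bottle 0.53 (451, 169, 472, 188) [ 509. -456.   10.]
brush 0.94 (326, 177, 334, 220) [432.   6.  18.]
tin 0.62 (455, 166, 473, 188) [ 514. -465.    7.]
side {'fx': 405.2289402905254, 'fy': 405.2289402905254, 'cx': 317.68202249207604, 'cy': 201.3548343775699, 'position': array([147.90690466, 861.89244206, 806.95340768]), 'rotation': array([ 0.94240966,  0.00988859, -2.87546844]), 'shot':
[... 690 characters left out ...]
 -454.   16.]
{'clock': 1.1, 'qpos': array([ 1.14621509,  0.62837481,  0.03849205,  1.51738466, -0.02697286,
        0.99631961, -0.01999698]), 'qd': array([-0.00138066,  0.00075209,  0.0002847 , -0.00119923, -0.00059547,
       -0.00157508,  0.00069647]), 'tau': array([ 3.51433064e-04, -5.63291574e+01,  1.22499794e+00, -1.93784040e+01,
        1.06510834e-02,  1.48020306e-03, -7.54486052e-06]), 'eef_pos': array([ 228.26691825, -608.6208065 ,  191.83453864]), 'tool_rot': array([ 3.14156147e+00, -2.02183841e-05,  3.58780771e-01]), 'force': array([-0.66069029,  0.39807058,  0.115963  ]), 'torque': array([-0.0007862 , -0.01806586,  0.01402991]), 'gripper_force': 0.0, 'width': 85.37132245421355}
```

View pics/top0.png

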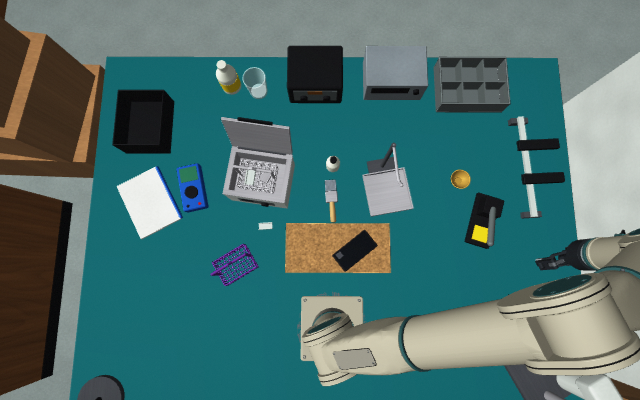

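View pics/side0.png

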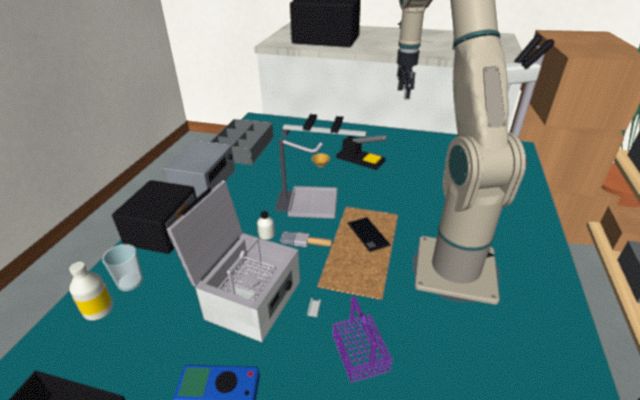

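Top view: the basket in the tank sits at (255,176). The purple look-alike is at (235,264), outside the cleaner, so it isn't meant. The frame candidates are the part in the tank at (248,178) and the small piece at (264,226). The cleaner is on the left and the stand on the right, with its dish at (388,190) and hook near (394,155). I'll confirm this in one enlarged crop and measure.

```bash
python3 - <<'E'
from h import *
a=cv2.imread("pics/top0.png"); 
c=cv2.resize(a[105:285,205:305],None,fx=3.3,fy=3.3,interpolation=cv2.INTER_CUBIC)
d=cv2.resize(a[125:225,345:425],None,fx=5,fy=5,interpolation=cv2.INTER_CUBIC)
o=np.zeros((600,740,3),np.uint8); o[:c.shape[0],:c.shape[1]]=c[:600]; o[:d.shape[0],335:335+d.shape[1]]=d
cv2.imwrite("pics/crop1.png",o)
def fit(P,t,zmin,zmax,xr,yr):
    m=(P[...,2]>zmin)&(P[...,2]<zmax)&(P[...,0]>xr[0])&(P[...,0]<xr[1])&(P[...,1]>yr[0])&(P[...,1]<yr[1])
    q=P[m]; 
    if len(q)<3: print(t,len(q)); return
    r=cv2.minAreaRect(q[:,:2].astype(np.float32)); print(t,len(q),"mean",q.mean(0).round(1),"rect",np.round(r[0],1),np.round(r[1],1),round(r[2],1))
    return q
for n in("top","side"):
    P=np.load(n+"0.npy"); print(n)
    fit(P,"rim",108,122,(400,640),(130,350))
    q=fit(P,"bar",155,180,(430,580),(150,340))
    if q is not None: print(q[:40].round().tolist())
    fit(P,"lid",135,300,(560,720),(130,350))
    fit(P,"dish",9,20,(380,600),(-300,-90))
    q=fit(P,"hook",180,245,(400,660),(-320,-90))
    if q is not None: print(q[:60].round().tolist())
E
```

```text
top
rim 1105 mean [495.5 243.2 116.2] rect [498. 243.] [203.1 169. ] 82.2
bar 191 mean [527.2 224.5 167.2] rect [539.1 230.4] [149.5  93.1] 81.5
[[580.0, 202.0, 174.0], [579.0, 199.0, 175.0], [579.0, 193.0, 176.0], [579.0, 190.0, 177.0], [578.0, 186.0, 179.0], [579.0, 183.0, 178.0], [578.0, 180.0, 180.0], [580.0, 216.0, 164.0], [579.0, 210.0, 166.0], [579.0, 207.0, 167.0], [578.0, 200.0, 171.0], [579.0, 197.0, 166.0], [577.0, 193.0, 172.0], [577.0, 190.0, 173.0], [576.0, 187.0, 175.0], [578.0, 184.0, 171.0], [577.0, 181.0, 172.0], [577.0, 177.0, 173.0], [576.0, 174.0, 176.0], [576.0, 171.0, 176.0], [577.0, 168.0, 174.0], [576.0, 165.0, 177.0], [576.0, 161.0, 178.0], [575.0, 158.0, 179.0], [575.0, 155.0, 180.0], [579.0, 224.0, 157.0], [579.0, 217.0, 158.0], [579.0, 214.0, 158.0], [579.0, 211.0, 158.0], [578.0, 207.0, 161.0], [578.0, 204.0, 162.0], [577.0, 201.0, 162.0], [578.0, 198.0, 160.0], [578.0, 195.0, 161.0], [575.0, 191.0, 168.0], [576.0, 188.0, 165.0], [577.0, 185.0, 163.0], [576.0, 182.0, 165.0], [577.0, 179.0, 163.0], [575.0, 175.0, 170.0]]
lid 1728 mean [592.6 227.7 219.5] 
[... 3664 characters left out ...]
.0], [549.0, -174.0, 225.0], [546.0, -174.0, 226.0], [544.0, -178.0, 224.0], [539.0, -174.0, 227.0], [538.0, -178.0, 225.0], [534.0, -177.0, 226.0], [532.0, -180.0, 225.0], [528.0, -179.0, 226.0], [525.0, -179.0, 226.0], [523.0, -183.0, 224.0], [436.0, -199.0, 227.0], [432.0, -196.0, 229.0], [558.0, -172.0, 222.0], [556.0, -175.0, 221.0], [552.0, -172.0, 223.0], [547.0, -169.0, 225.0], [546.0, -173.0, 223.0], [538.0, -177.0, 222.0], [534.0, -177.0, 222.0], [531.0, -176.0, 223.0], [528.0, -178.0, 222.0], [524.0, -176.0, 224.0], [523.0, -181.0, 222.0], [518.0, -178.0, 224.0], [517.0, -183.0, 222.0], [515.0, -186.0, 220.0], [438.0, -195.0, 225.0], [435.0, -196.0, 226.0], [434.0, -203.0, 222.0]]
```

View pics/crop1.png

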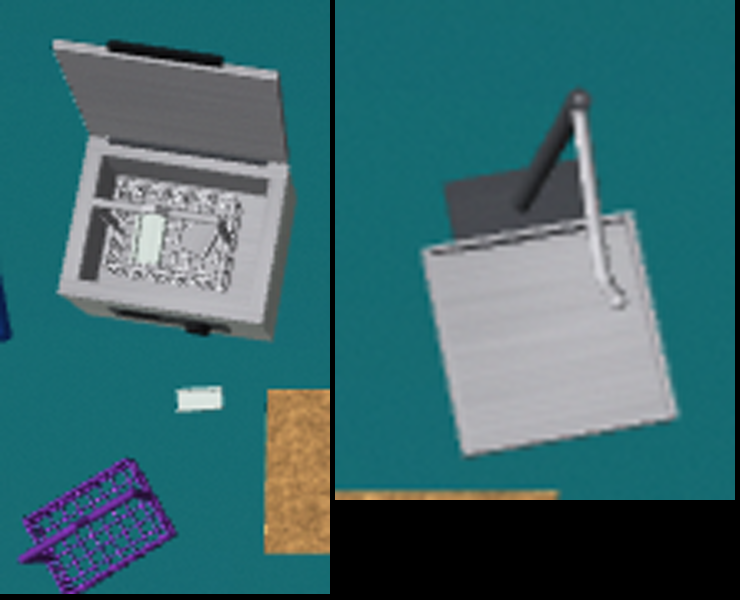

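The grey basket in the tank is the one meant, with its handle bar running from about (233,166) to (275,171) px. The pale, larger frame lies in it, and the small piece outside at (264,226) is the look-alike. Next I'll pin down the bar.

```bash
python3 - <<'E'
from h import *
for n in("top","side"):
    P=np.load(n+"0.npy").reshape(-1,3)
    # cleaner frame
    C=np.array([497.5,243.]); y=-0.144; ex=np.array([np.cos(y),np.sin(y)]); ey=np.array([-ex[1],ex[0]])
    L=np.c_[(P[:,:2]-C)@ex,(P[:,:2]-C)@ey,P[:,2]]
    m=(abs(L[:,0])<60)&(abs(L[:,1])<90)&(L[:,2]>140)&(L[:,2]<185); q=L[m]
    print(n,m.sum()); 
    if m.sum()>5:
        print(q[np.argsort(q[:,1])].round().tolist())
        vx,vy,x0,y0=cv2.fitLine(q[:,:2].astype(np.float32),cv2.DIST_HUBER,0,.01,.01).ravel(); print(np.arctan2(vy,vx),x0,y0)
        print("world mean",P[m].mean(0))
P=np.load("top0.npy").reshape(-1,3)
p=get_image("top"); R=Rn.from_euler('xyz',p["rotation"]).as_matrix()
def ray(u,v,z):
    d=R@np.array([(u-p["cx"])/p["fx"],-(v-p["cy"])/p["fy"],-1]); o=np.array(p["position"]); return (o+d*(z-o[2])/d[2]).round(1)
for u,v in((232.9,166.2),(274.7,171)): print(ray(u,v,163))
print("tip",ray(345+(618-335)/5,125+300/5,226))
E
```

```text
top 126
[[0.0, -54.0, 161.0], [4.0, -53.0, 160.0], [-1.0, -53.0, 151.0], [-2.0, -52.0, 144.0], [-1.0, -52.0, 166.0], [1.0, -52.0, 168.0], [-2.0, -51.0, 156.0], [5.0, -51.0, 165.0], [0.0, -49.0, 171.0], [-2.0, -49.0, 144.0], [-2.0, -49.0, 165.0], [5.0, -48.0, 165.0], [-3.0, -48.0, 156.0], [-3.0, -46.0, 169.0], [1.0, -46.0, 167.0], [4.0, -45.0, 166.0], [-3.0, -43.0, 166.0], [-0.0, -43.0, 168.0], [3.0, -43.0, 170.0], [-4.0, -40.0, 168.0], [2.0, -39.0, 170.0], [0.0, -39.0, 164.0], [-3.0, -36.0, 164.0], [-0.0, -36.0, 166.0], [2.0, -36.0, 168.0], [-1.0, -33.0, 168.0], [1.0, -33.0, 170.0], [4.0, -33.0, 170.0], [-2.0, -31.0, 169.0], [1.0, -30.0, 168.0], [5.0, -29.0, 166.0], [-3.0, -28.0, 169.0], [1.0, -27.0, 169.0], [4.0, -26.0, 166.0], [-4.0, -25.0, 171.0], [0.0, -24.0, 169.0], [4.0, -23.0, 166.0], [-0.0, -21.0, 169.0], [-2.0, -20.0, 163.0], [4.0, -19.0, 165.0], [-1.0, -18.0, 168.0], [-3.0, -17.0, 165.0], [3.0, -17.0, 166.0], [-1.0, -15.0, 169.0], [2.0, -14.0, 166.0], [-2.0, -12.0, 169.0], [2.0, -11.0, 168.0], [5.0, -10.0, 167.0], [-2.0, -8.0, 166.0], [4.0, -8.0, 171.0], [1.0, -8.0, 167.0],
[... 5899 characters left out ...]
9.0, 158.0], [-3.0, 69.0, 165.0], [-0.0, 69.0, 151.0], [-5.0, 70.0, 144.0], [-4.0, 70.0, 156.0], [2.0, 70.0, 166.0], [-1.0, 70.0, 168.0], [-1.0, 70.0, 149.0], [-6.0, 70.0, 152.0], [-2.0, 70.0, 159.0], [-3.0, 70.0, 144.0], [-0.0, 70.0, 162.0], [-3.0, 71.0, 163.0], [3.0, 71.0, 158.0], [0.0, 71.0, 143.0], [2.0, 71.0, 149.0], [-1.0, 71.0, 166.0], [-2.0, 71.0, 157.0], [0.0, 71.0, 156.0], [-1.0, 71.0, 147.0], [-0.0, 71.0, 159.0], [1.0, 71.0, 165.0], [1.0, 72.0, 163.0], [-1.0, 72.0, 141.0], [1.0, 72.0, 147.0], [-0.0, 72.0, 154.0], [-5.0, 72.0, 150.0]]
1.5632284 -2.2041042 13.721706
world mean [497.91953646 258.08535504 163.08884953]
[507.6 311.6 163. ]
[492.7 180.7 163. ]
tip [ 435.1 -199.8  226. ]
```

```bash
python3 -m handwheel '[{"delta_pos":[2.6,2.8,1.3],"yaw":0.1},{"delta_pos":[2.6,2.8,1.3],"yaw":0.1},{"delta_pos":[2.6,2.8,1.3],"yaw":0.1},{"delta_pos":[2.6,2.8,1.3],"yaw":0.1},{"delta_pos":[2.6,2.8,1.3],"yaw":0.1},{"delta_pos":[2.6,2.8,1.3],"yaw":0.1},{"delta_pos":[2.6,2.8,1.3],"yaw":0.1},{"delta_pos":[2.6,2.8,1.3],"yaw":0.1},{"delta_pos":[2.6,2.8,1.3],"yaw":0.1},{"delta_pos":[2.6,2.8,1.3],"yaw":0.1}]' 1; python3 -m handwheel '[{"delta_pos":[0,3.9,0]},{"delta_pos":[0,3.9,0]},{"delta_pos":[0,3.9,0]},{"delta_pos":[0,3.9,0]},{"delta_pos":[0,3.9,0]},{"delta_pos":[0,3.9,0]},{"delta_pos":[0,3.9,0]},{"delta_pos":[0,3.9,0]},{"delta_pos":[0,3.9,0]},{"delta_pos":[0,0,0]}]'
```

```text
clock: 1.98
eef_pos: [489.2, -327.1, 322.8]
tool_rot: [3.141, 0.0, 1.364]
force: [0.5, -0.3, 0.1]
width: 85.3
gripper_force: 0.0schema error: expected keys delta_pos, yaw
```

```bash
python3 -m handwheel '[{"delta_pos":[0,3.9,0],"yaw":0},{"delta_pos":[0,3.9,0],"yaw":0},{"delta_pos":[0,3.9,0],"yaw":0},{"delta_pos":[0,3.9,0],"yaw":0},{"delta_pos":[0,3.9,0],"yaw":0},{"delta_pos":[0,3.9,0],"yaw":0},{"delta_pos":[0,3.9,0],"yaw":0},{"delta_pos":[0,3.9,0],"yaw":0},{"delta_pos":[0,3.9,0],"yaw":0},{"delta_pos":[0,3.9,0],"yaw":0}]'; python3 -m handwheel '[{"delta_pos":[0.2,3.7,0],"yaw":0.03},{"delta_pos":[0.2,3.7,0],"yaw":0.03},{"delta_pos":[0.2,3.7,0],"yaw":0},{"delta_pos":[0.2,3.7,0],"yaw":0},{"delta_pos":[0.2,3.7,0],"yaw":0},{"delta_pos":[0.2,3.7,0],"yaw":0},{"delta_pos":[0,0,0],"yaw":0},{"delta_pos":[0,0,0],"yaw":0}]'
python3 - <<'E'
from h import *
s=status.read_state(); p=get_image("wrist"); cv2.imwrite("pics/w1.png",p["color"][:,:,::-1])
print(s["eef_pos"],s["tool_rot"]); H=np.array(p["hand_eye"]); print(H.round(2))
p["rotation"]=Rn.from_euler('xyz',s["tool_rot"]).as_matrix()@H[:3,:3]
p["position"]=s["eef_pos"]+Rn.from_euler('xyz',s["tool_rot"]).as_matrix()@H[:3,3]
P=cloud(p).reshape(-1,3)
C=np.array([497.5,243.]); y=-0.144; ex=np.array([np.cos(y),np.sin(y)]); ey=np.array([-ex[1],ex[0]])
L=np.c_[(P[:,:2]-C)@ex,(P[:,:2]-C)@ey,P[:,2]]
q=L[(abs(L[:,0])<40)&(abs(L[:,1])<90)&(L[:,2]>155)&(L[:,2]<185)]; print(len(q))
if len(q)>20:
    for a in range(-70,90,10):
        b=q[abs(q[:,1]-a)<5]
        if len(b): print(a,len(b),np.median(b[:,0]).round(1),np.percentile(b[:,2],95).round(1))
    print("y range",np.percentile(q[:,1],[0.5,99.5]))
E
```

```text
clock: 2.82
eef_pos: [488.0, 63.1, 322.2]
tool_rot: [3.141, 0.0, 1.358]
force: [0.9, 0.1, -0.3]
width: 85.3
gripper_force: 0.0
clock: 3.48
eef_pos: [499.3, 286.1, 321.5]
tool_rot: [-3.141, -0.001, 1.424]
force: [0.4, -0.5, -0.4]
width: 85.3
gripper_force: 0.0
[499.27245937 286.07906735 321.46106843] [-3.14057460e+00 -8.59735736e-04  1.42361500e+00]
[[-0.0000e+00  9.6000e-01  2.9000e-01  7.3980e+01]
 [ 1.0000e+00  0.0000e+00 -0.0000e+00  1.8000e-01]
 [-0.0000e+00  2.9000e-01 -9.6000e-01 -1.8197e+02]
 [ 0.0000e+00  0.0000e+00  0.0000e+00  1.0000e+00]]
1027
-50 59 1.2 167.5
-40 70 0.2 168.1
-30 70 0.7 168.0
-20 73 1.2 168.1
-10 73 0.2 168.2
0 64 1.1 173.8
10 97 1.1 175.2
20 99 1.2 170.7
30 88 1.2 167.9
40 90 1.2 168.1
50 91 1.2 168.0
60 91 1.2 168.4
70 62 1.2 167.7
y range [-52.51801434  70.23191892]
```

View pics/w1.png

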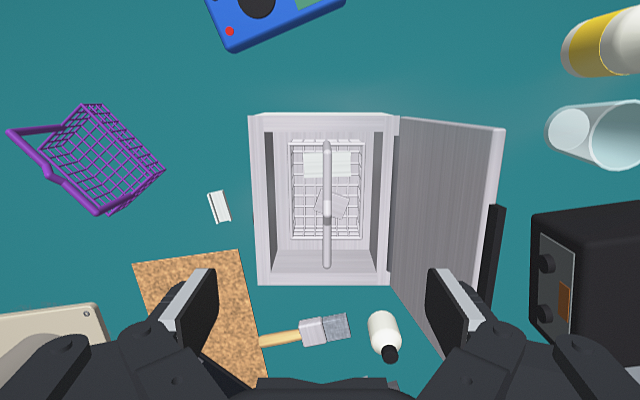

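The wrist view shows the basket at (327,190) with its handle bar at x≈327, rows 140–268. Both parts are inside and the kink is at about row 208. The bar is centred within 2 mm of the earlier estimate, so I'll descend and grip.

```bash
python3 -m handwheel '[{"delta_pos":[0.5,-0.2,-2],"yaw":0},{"delta_pos":[0,0,-2.5],"yaw":0},{"delta_pos":[0,0,-2.5],"yaw":0},{"delta_pos":[0,0,-2.5],"yaw":0},{"delta_pos":[0,0,-2.5],"yaw":0},{"delta_pos":[0,0,-2.5],"yaw":0},{"delta_pos":[0,0,-1.5],"yaw":0},{"delta_pos":[0,0,-1.6],"yaw":0},{"delta_pos":[0,0,0],"yaw":0},{"delta_pos":[0,0,0],"yaw":0}]'; python3 -m handwheel '[{"delta_pos":[0,0,0],"yaw":0},{"delta_pos":[0,0,0],"yaw":0},{"delta_pos":[0,0,0],"yaw":0},{"delta_pos":[0,0,0],"yaw":0},{"delta_pos":[0,0,0],"yaw":0},{"delta_pos":[0,0,0],"yaw":0},{"delta_pos":[0,0,0],"yaw":0},{"delta_pos":[0,0,0],"yaw":0},{"delta_pos":[0,0,0],"yaw":0},{"delta_pos":[0,0,0],"yaw":0}]' -1
```

```text
clock: 4.37
eef_pos: [505.5, 279.4, 145.6]
tool_rot: [-3.141, 0.002, 1.417]
force: [-0.6, -0.7, 0.8]
width: 85.7
gripper_force: 0.0
clock: 5.2
eef_pos: [505.2, 281.4, 145.8]
tool_rot: [-3.142, -0.0, 1.419]
force: [0.1, 0.1, 0.6]
width: 0.3
gripper_force: 0.0
```

```bash
python3 - <<'E'
from h import *
a=get_image("wrist")["color"][:,:,::-1]; b=get_image("side")["color"][:,:,::-1]
cv2.imwrite("pics/g1.png",np.hstack([cv2.resize(a,(400,250)),cv2.resize(b[150:350,150:310],(400,500))[:250*2]] if 0 else [np.vstack([cv2.resize(a,(400,250)),np.zeros((250,400,3),np.uint8)]),cv2.resize(b[150:350,150:310],(400,500))]))
print(status.read_state()["width"])
E
```

```text
0.020670565043342005
```

View pics/g1.png

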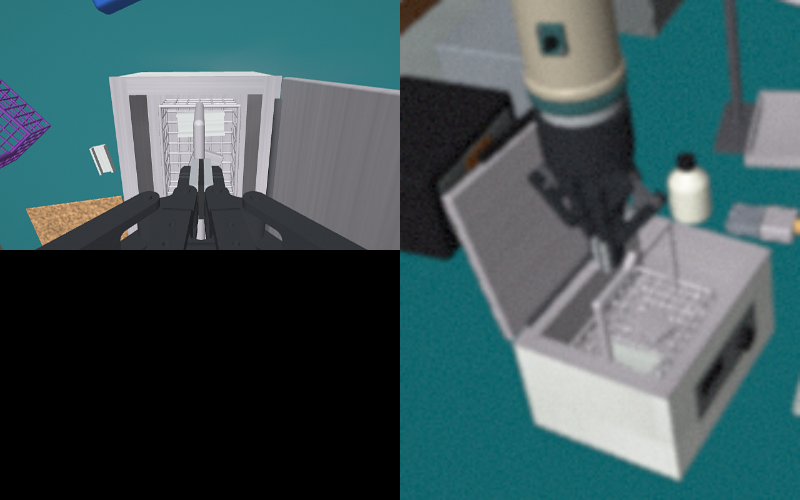

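```bash
python3 - <<'E'
from h import *
s=status.read_state(); p=get_image("wrist"); a=p["color"][:,:,::-1]
cv2.imwrite("pics/g2.png",cv2.resize(a[150:400,220:430],None,fx=2.4,fy=2.4))
H=np.array(p["hand_eye"]);R=Rn.from_euler('xyz',s["tool_rot"]).as_matrix()
p["rotation"]=R@H[:3,:3]; p["position"]=s["eef_pos"]+R@H[:3,3]
P=cloud(p)
for r in range(170,400,15): print(r,[P[r,c].round().astype(int).tolist() if np.isfinite(P[r,c,0]) else None for c in (300,312,325,338,350)])
print(s["width"],s["gripper_force"],s["eef_pos"])
E
```

```text
170 [[495, 310, 89], [503, 309, 90], [512, 309, 98], [521, 307, 90], [529, 305, 89]]
185 [[490, 293, 59], [505, 312, 146], [512, 310, 144], [520, 289, 60], [529, 287, 60]]
200 [[488, 279, 51], [505, 309, 165], [511, 308, 166], [518, 274, 51], [528, 273, 51]]
215 [[486, 269, 59], [504, 302, 167], [510, 300, 164], [516, 264, 60], [526, 263, 60]]
230 [[483, 252, 49], [503, 295, 167], [509, 293, 165], [514, 248, 49], [524, 246, 48]]
245 [[481, 239, 49], [502, 287, 166], [508, 286, 166], [513, 237, 56], [523, 232, 48]]
260 [[478, 224, 47], [503, 293, 196], [508, 291, 194], [511, 225, 58], [521, 223, 58]]
275 [[498, 289, 201], [504, 292, 208], [508, 292, 209], [513, 291, 208], [518, 286, 200]]
290 [[499, 289, 211], [504, 292, 218], [508, 291, 218], [513, 290, 218], [517, 286, 212]]
305 [[501, 295, 232], [504, 293, 230], [508, 288, 223], [512, 292, 230], [516, 293, 232]]
320 [[501, 293, 237], [504, 293, 238], [507, 283, 224], [512, 293, 239], [516, 291, 238]]
335 [[502, 298, 250], [504, 289, 239], [506, 276, 222], [512, 296, 250], [515, 296, 251]]
350 [[503, 299, 258], [502, 279, 233], [505, 270, 222], [512, 294, 253], [515, 295, 255]]
365 [[503, 299, 262], [501, 274, 234], [497, 214, 165], [511, 291, 254], [514, 297, 262]]
380 [[503, 295, 262], [501, 273, 239], [496, 205, 166], [510, 286, 254], [514, 297, 266]]
395 [[502, 292, 264], [505, 292, 264], [508, 292, 265], [511, 291, 264], [514, 297, 270]]
0.020670565043342005 0.0 [505.27177243 281.38797146 145.7444354 ]
```

View pics/g2.png

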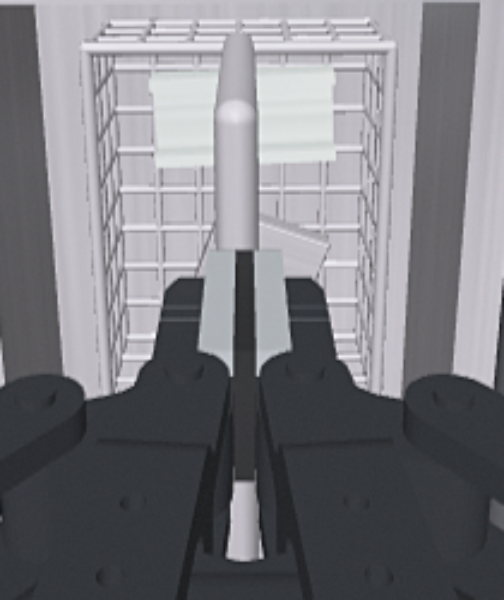

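```bash
python3 - <<'E'
from h import *
p=get_image("side"); P=cloud(p).reshape(-1,3); s=status.read_state()["eef_pos"]
m=(abs(P[:,0]-505)<14)&(abs(P[:,1]-281)<25)&(P[:,2]>140)&(P[:,2]<260)
q=P[m]; q=q[np.argsort(q[:,2])]; print(len(q)); print(q[:60].round().astype(int).tolist())
E
```

```text
363
[[502, 290, 159], [498, 270, 160], [499, 268, 161], [502, 299, 162], [498, 275, 162], [503, 303, 162], [501, 296, 162], [499, 283, 163], [500, 287, 163], [502, 294, 163], [496, 263, 163], [500, 291, 164], [503, 285, 164], [498, 281, 164], [505, 286, 164], [500, 271, 164], [500, 275, 164], [511, 300, 164], [496, 267, 164], [502, 292, 164], [504, 299, 164], [503, 302, 164], [503, 305, 164], [501, 299, 165], [496, 262, 165], [509, 304, 165], [501, 279, 165], [498, 279, 165], [497, 265, 165], [503, 280, 165], [501, 289, 165], [506, 304, 165], [500, 286, 165], [498, 269, 165], [498, 263, 165], [502, 271, 166], [504, 261, 166], [506, 279, 166], [507, 302, 166], [505, 291, 166], [497, 260, 166], [503, 285, 166], [504, 298, 166], [499, 284, 166], [500, 274, 167], [501, 284, 167], [501, 268, 167], [497, 277, 167], [502, 291, 167], [503, 269, 167], [504, 282, 167], [506, 299, 167], [501, 278, 167], [503, 305, 167], [500, 265, 167], [502, 265, 167], [503, 273, 167], [498, 268, 167], [505, 290, 167], [502, 276, 167]]
```

The fingers closed above the bar. Both cameras put their tips about 45 mm higher than the reported TCP (tips at z≈190), with the bar clear beneath. I'll reopen, go down by that amount and grip again.

```bash
python3 -m handwheel '[{"delta_pos":[0,0,2],"yaw":0},{"delta_pos":[0,0,0],"yaw":0},{"delta_pos":[0,0,0],"yaw":0},{"delta_pos":[0,0,0],"yaw":0},{"delta_pos":[0,0,0],"yaw":0},{"delta_pos":[0,0,0],"yaw":0},{"delta_pos":[0,0,0],"yaw":0},{"delta_pos":[0,0,0],"yaw":0},{"delta_pos":[0,0,0],"yaw":0}]' 1;  python3 -m handwheel '[{"delta_pos":[0,0.2,-2],"yaw":0},{"delta_pos":[0,0,-1.5],"yaw":0},{"delta_pos":[0,0,-1],"yaw":0},{"delta_pos":[0,0,-1],"yaw":0},{"delta_pos":[0,0,-1],"yaw":0},{"delta_pos":[0,0,0],"yaw":0},{"delta_pos":[0,0,0],"yaw":0}]'; python3 -m handwheel '[{"delta_pos":[0,0,0],"yaw":0},{"delta_pos":[0,0,0],"yaw":0},{"delta_pos":[0,0,0],"yaw":0},{"delta_pos":[0,0,0],"yaw":0},{"delta_pos":[0,0,0],"yaw":0},{"delta_pos":[0,0,0],"yaw":0},{"delta_pos":[0,0,0],"yaw":0},{"delta_pos":[0,0,0],"yaw":0},{"delta_pos":[0,0,0],"yaw":0},{"delta_pos":[0,0,0],"yaw":0}]' -1
```

```text
clock: 6.15
eef_pos: [505.2, 281.4, 165.6]
tool_rot: [-3.141, 0.0, 1.419]
force: [0.0, 0.2, -0.1]
width: 85.1
gripper_force: 0.0
clock: 6.73
eef_pos: [505.1, 283.3, 100.5]
tool_rot: [-3.141, 0.0, 1.419]
force: [-0.9, 0.4, -0.8]
width: 85.6
gripper_force: 0.0
clock: 7.57
eef_pos: [505.0, 283.6, 101.0]
tool_rot: [-3.141, -0.0, 1.419]
force: [-1.7, 1.0, 2.9]
width: 7.1
gripper_force: 58.5
```

```bash
python3 -m handwheel '[{"delta_pos":[0,0,0],"yaw":0},{"delta_pos":[0,0,0],"yaw":0},{"delta_pos":[0,0,0],"yaw":0},{"delta_pos":[0,0,-0.5],"yaw":0},{"delta_pos":[0,0,-0.5],"yaw":0},{"delta_pos":[0,0,0],"yaw":0}]' -0.2;  python3 -m handwheel '[{"delta_pos":[0,0,0],"yaw":0},{"delta_pos":[0,0,0],"yaw":0},{"delta_pos":[0,0,0],"yaw":0},{"delta_pos":[0,0,0],"yaw":0},{"delta_pos":[0,0,0],"yaw":0},{"delta_pos":[0,0,0],"yaw":0},{"delta_pos":[0,0,0],"yaw":0}]' -1
python3 - <<'E'
from h import *
s=status.read_state(); p=get_image("wrist"); a=p["color"][:,:,::-1]
cv2.imwrite("pics/g3.png",cv2.resize(a[150:400,220:430],None,fx=2.4,fy=2.4))
E
```

```text
clock: 8.07
eef_pos: [504.6, 282.7, 89.5]
tool_rot: [-3.14, 0.001, 1.419]
force: [-0.1, -0.1, -0.5]
width: 34.0
gripper_force: 0.0
clock: 8.65
eef_pos: [505.1, 283.4, 90.8]
tool_rot: [-3.141, 0.0, 1.419]
force: [-0.5, 0.3, -1.3]
width: 7.3
gripper_force: 58.3
```

View pics/g3.png

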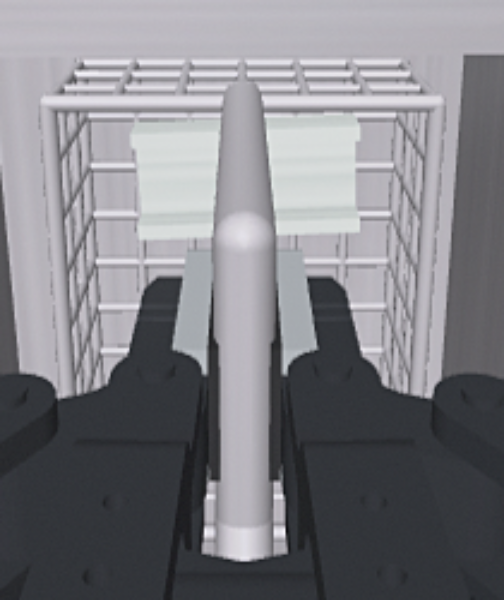

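The bar now sits well between the pads, with the frame in view at (245,175), so I'll lift.

```bash
python3 -m handwheel '[{"delta_pos":[0,0,0.5],"yaw":0},{"delta_pos":[0,0,1],"yaw":0},{"delta_pos":[0,0,1.3],"yaw":0},{"delta_pos":[0,0,1.5],"yaw":0},{"delta_pos":[0,0,1.5],"yaw":0},{"delta_pos":[0,0,1.5],"yaw":0},{"delta_pos":[0,0,1.5],"yaw":0},{"delta_pos":[0,0,1.5],"yaw":0},{"delta_pos":[0,0,1],"yaw":0},{"delta_pos":[0,0,0.5],"yaw":0}]'
python3 - <<'E'
from h import *
s=status.read_state(); print(s["width"],s["eef_pos"],s["tool_rot"],s["force"])
p=get_image("wrist"); H=np.array(p["hand_eye"]);R=Rn.from_euler('xyz',s["tool_rot"]).as_matrix()
p["rotation"]=R@H[:3,:3]; p["position"]=s["eef_pos"]+R@H[:3,3]; A=cloud(p).reshape(-1,3)
B=cloud(get_image("side")).reshape(-1,3); T=cloud(get_image("top")).reshape(-1,3)
C=s["eef_pos"][:2]; y=s["tool_rot"][2]-np.pi/2; ex=np.array([np.cos(y),np.sin(y)]); ey=np.array([-ex[1],ex[0]])
for n,P in(("wrist",A),("side",B),("top",T)):
    L=np.c_[(P[:,:2]-C)@ex,(P[:,:2]-C)@ey,P[:,2]]
    q=L[(abs(L[:,0])<9)&(abs(L[:,1]+33)<75)&(L[:,2]>262)&(L[:,2]<292)]
    print(n,len(q))
    for a in range(-100,45,10):
        b=q[abs(q[:,1]-a)<5]
        if len(b)>2: print(a,len(b),np.median(b[:,0]).round(1),np.percentile(b[:,2],90).round(1))
    r=L[(abs(L[:,0])<60)&(abs(L[:,1]+33)<80)&(L[:,2]>188)&(L[:,2]<212)]
    for a in range(-100,45,20):
        b=r[abs(r[:,1]-a)<10]
        if len(b)>2: print("rim",a,len(b),np.percentile(b[:,2],95).round(1),np.percentile(b[:,0],[2,98]).round())
E
```

```text
clock: 9.53
eef_pos: [506.0, 283.9, 211.0]
tool_rot: [3.139, -0.002, 1.419]
force: [-0.1, 0.2, -2.6]
width: 7.3
gripper_force: 58.4
7.2984093729294806 [506.03366452 283.9223248  210.97442317] [ 3.13915315e+00 -1.90026332e-03  1.41876373e+00] [-0.11616292  0.18148083 -2.61449881]
wrist 5401
-30 6 0.2 287.2
-20 628 0.2 289.1
-10 655 -0.1 288.1
0 806 -0.1 288.5
10 1695 -0.1 288.3
20 710 -0.1 288.5
30 901 -0.1 287.7
rim -100 41 209.9 [-10.  11.]
rim -80 60 209.8 [-10.  11.]
rim -60 84 196.6 [-44.  44.]
rim -40 648 210.8 [-45.  45.]
rim -20 679 211.1 [-45.  45.]
rim 0 738 211.4 [-45.  45.]
rim 20 2371 211.6 [-45.  44.]
rim 40 23 211.6 [-2.  2.]
side 166
-90 14 -3.8 285.6
-80 10 -1.3 286.9
-40 5 -3.1 291.1
-30 4 -4.6 291.3
0 9 4.2 290.2
10 57 -0.1 288.0
20 19 -3.6 288.2
30 47 -2.7 285.3
rim -100 27 209.6 [-44.  42.]
rim -80 117 210.6 [-46.  42.]
rim -60 25 210.5 [-47. -42.]
rim -40 39 210.8 [-46.  43.]
rim -20 33 210.6 [-46.  44.]
rim 0 54 211.2 [-46.  45.]
rim 20 178 211.4 [-46.  43.]
rim 40 8 212.0 [-29.  24.]
top 0
rim 0 9 211.1 [-45. -42.]
rim 20 19 210.9 [-45. -28.]
```

```bash
python3 -m handwheel '[{"delta_pos":[-0.2,-0.8,0],"yaw":0},{"delta_pos":[-0.5,-1.6,0],"yaw":0},{"delta_pos":[-0.7,-2.5,0],"yaw":0},{"delta_pos":[-0.7,-2.5,0],"yaw":0},{"delta_pos":[-0.7,-2.5,0],"yaw":0},{"delta_pos":[-0.7,-2.5,0],"yaw":0},{"delta_pos":[-0.7,-2.5,0],"yaw":0},{"delta_pos":[-0.7,-2.5,0],"yaw":0},{"delta_pos":[-0.7,-2.5,0],"yaw":0},{"delta_pos":[-0.7,-2.5,0],"yaw":0}]'; python3 -m handwheel '[{"delta_pos":[-0.3,-2.5,-0.4],"yaw":0.033},{"delta_pos":[-0.3,-2.5,-0.4],"yaw":0.033},{"delta_pos":[-0.3,-2.5,-0.4],"yaw":0.033},{"delta_pos":[-0.3,-2.0,-0.4],"yaw":0.033},{"delta_pos":[-0.3,-1.5,-0.4],"yaw":0.033},{"delta_pos":[-0.3,-1.0,-0.4],"yaw":0.033},{"delta_pos":[-0.3,-0.5,-0.4],"yaw":0.033},{"delta_pos":[-0.3,0,-0.4],"yaw":0.033},{"delta_pos":[-0.3,0,-0.4],"yaw":0.033},{"delta_pos":[-0.3,0,-0.4],"yaw":0.033}]'
python3 - <<'E'
from h import *
s=status.read_state(); print(s["width"],s["eef_pos"],s["tool_rot"],s["force"])
# hook fit: from initial clouds + now
C=np.array([464.,-193.]); y=0.175; ex=np.array([np.cos(y),np.sin(y)]); ey=np.array([-ex[1],ex[0]])
for n in("top","side"):
  p=get_image(n); cv2.imwrite(f"pics/{n}2.png",p["color"][:,:,::-1])
  P=np.load(n+"0.npy").reshape(-1,3); L=np.c_[(P[:,:2]-C)@ex,(P[:,:2]-C)@ey,P[:,2]]
  q=L[(abs(L[:,0]-30)<85)&(abs(L[:,1])<15)&(L[:,2]>185)&(L[:,2]<245)]
  for a in range(-40,115,10):
    b=q[abs(q[:,0]-a)<5]
    if len(b)>1: print(n,a,len(b),b[:,1].mean().round(1),np.percentile(b[:,2],80).round(1))
  print("x range",np.percentile(q[:,0],[0,1,99,100]).round(1))
  d=L[(abs(L[:,0])<110)&(abs(L[:,1])<110)&(L[:,2]>10)&(L[:,2]<20)]
  print("dish",np.percentile(d[:,0],[1,99]),np.percentile(d[:,1],[1,99]))
E
```

```text
clock: 10.52
eef_pos: [440.7, 57.5, 208.0]
tool_rot: [-3.14, 0.001, 1.419]
force: [-0.1, -0.8, -2.2]
width: 7.3
gripper_force: 58.4
clock: 11.35
eef_pos: [411.6, -65.2, 168.3]
tool_rot: [-3.141, -0.001, 1.752]
force: [-0.6, -0.1, -3.4]
width: 7.6
gripper_force: 58.4
7.6460650343446765 [411.57740711 -65.17969492 168.27235493] [-3.14099696e+00 -5.15176661e-04  1.75203845e+00] [-0.59636389 -0.08873214 -3.43276007]
top -30 7 0.5 231.3
top -20 9 0.9 218.9
top -10 9 -0.1 208.7
top 0 9 -0.6 205.3
top 10 10 0.5 209.9
top 20 12 -0.5 209.4
top 30 12 0.4 217.7
top 40 10 0.5 219.4
top 50 12 0.6 224.4
top 60 10 -0.2 226.3
top 70 12 0.9 230.1
top 80 12 0.2 234.7
top 90 33 2.7 236.7
top 100 5 -0.2 236.4
x range [-31.6 -30.5  96.9  98.2]
dish [-76.72802246 108.89686557] [-75.57064196  74.52416016]
side -30 11 1.3 225.6
side -20 15 2.3 215.0
side -10 9 1.3 205.3
side 0 11 3.0 204.5
side 10 10 3.1 206.6
side 20 9 0.4 209.2
side 30 9 2.8 213.5
side 40 11 2.8 216.5
side 50 9 3.2 220.6
side 60 9 3.6 224.1
side 70 11 2.4 227.4
side 80 16 2.4 230.6
side 90 57 4.8 229.2
side 100 13 3.7 230.2
x range [-32.2 -31.6  97.8  98.7]
dish [-78.06735682 109.14993347] [-77.17711999  77.57714166]
```

Stand frame confirmed: the wire lies on its x axis, with the tip at −31 and the post at +98. Next I sweep sideways in front of the tip.

```bash
python3 -m handwheel '[{"delta_pos":[-0.2,-0.8,0],"yaw":0},{"delta_pos":[0,-1.5,0.1],"yaw":0},{"delta_pos":[0,-2,0.1],"yaw":0},{"delta_pos":[0,-2,0.1],"yaw":0},{"delta_pos":[0,-1.8,0],"yaw":0},{"delta_pos":[0,-1.3,0],"yaw":0},{"delta_pos":[0,-0.7,0],"yaw":0},{"delta_pos":[0,-0.3,0],"yaw":0},{"delta_pos":[0,0,0],"yaw":0},{"delta_pos":[0,0,0],"yaw":0}]'
python3 - <<'E'
from h import *
s=status.read_state(); print(s["eef_pos"],s["tool_rot"])
C=np.array([464.,-192.]); y=0.175; ex=np.array([np.cos(y),np.sin(y)]); ey=np.array([-ex[1],ex[0]])
for n in("top","side"):
  p=get_image(n); P=cloud(p).reshape(-1,3); L=np.c_[(P[:,:2]-C)@ex,(P[:,:2]-C)@ey,P[:,2]]
  q=L[(abs(L[:,0]+50)<14)&(abs(L[:,1])<90)&(L[:,2]>225)&(L[:,2]<262)]
  for a in range(-80,90,8):
    b=q[abs(q[:,1]-a)<4]
    if len(b)>1: print(n,a,len(b),b[:,0].mean().round(1),np.percentile(b[:,2],85).round(1))
  r=L[(L[:,0]<0)&(L[:,0]>-105)&(abs(L[:,1])<85)&(L[:,2]>140)&(L[:,2]<180)]
  if len(r): print("rim",np.percentile(r[:,0],[1,99]).round(),np.percentile(r[:,1],[1,99]).round(),np.percentile(r[:,2],99))
cv2.imwrite("pics/s3.png",cv2.resize(p["color"][110:270,230:400][:,:,::-1],None,fx=3.5,fy=3.5))
E
```

```text
clock: 12.28
eef_pos: [410.3, -168.8, 171.8]
tool_rot: [3.141, -0.001, 1.75]
force: [0.4, -0.1, -3.1]
width: 7.5
gripper_force: 58.4
[ 410.32791579 -168.80616542  171.83725585] [ 3.14147513e+00 -5.51789965e-04  1.74956580e+00]
top 40 6 -57.5 248.3
top 48 8 -48.9 251.3
top 56 9 -48.9 250.5
top 64 7 -49.5 249.0
rim [-93.  -3.] [-44.  62.] 175.42122452913696
side -24 3 -47.7 250.0
side 0 5 -48.1 255.8
side 8 7 -47.5 253.1
side 16 6 -49.0 248.7
side 24 4 -47.8 248.8
side 32 6 -49.9 247.9
side 40 43 -52.0 251.4
side 48 31 -48.7 257.2
side 56 8 -49.2 247.8
side 64 19 -49.1 245.8
rim [-94.  -4.] [-59.  65.] 176.3023368521214
```

View pics/s3.png

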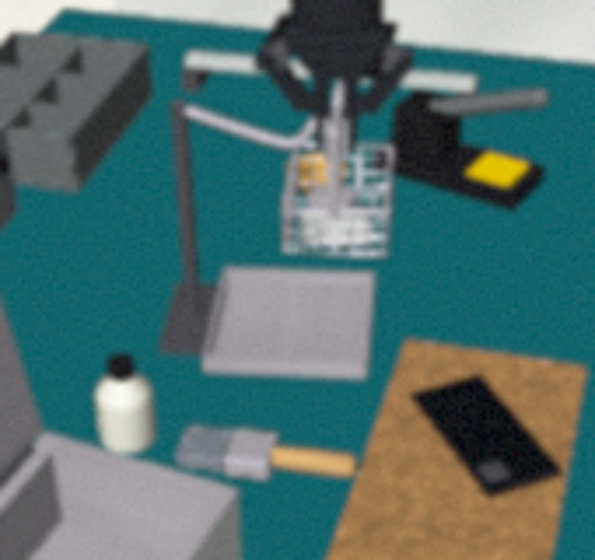

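The side view shows the basket in front of the hook tip, level, with the tip (≈(312,125) in the crop) pointing into the handle window. I'll advance along the hook.

```bash
python3 -m handwheel '[{"delta_pos":[0.5,0,0],"yaw":0},{"delta_pos":[0.7,0.1,0],"yaw":0},{"delta_pos":[0.7,0.1,0],"yaw":0},{"delta_pos":[0.7,0.1,0],"yaw":0},{"delta_pos":[0.7,0.1,0],"yaw":0},{"delta_pos":[0.7,0.1,0],"yaw":0},{"delta_pos":[0.6,0.1,0],"yaw":0},{"delta_pos":[0.5,0.1,0],"yaw":0},{"delta_pos":[0.1,0,0],"yaw":0},{"delta_pos":[0,0,0],"yaw":0}]'; python3 -m handwheel '[{"delta_pos":[0,0,-0.5],"yaw":0},{"delta_pos":[0,0,-0.5],"yaw":0},{"delta_pos":[0,0,-0.5],"yaw":0},{"delta_pos":[0,0,-0.5],"yaw":0},{"delta_pos":[0,0,-0.5],"yaw":0},{"delta_pos":[0,0,-0.5],"yaw":0},{"delta_pos":[0,0,-0.4],"yaw":0},{"delta_pos":[0,0,-0.3],"yaw":0},{"delta_pos":[0,0,0],"yaw":0},{"delta_pos":[0,0,0],"yaw":0}]'
```

```text
clock: 13.22
eef_pos: [462.5, -162.4, 171.7]
tool_rot: [-3.141, -0.0, 1.749]
force: [-0.5, -0.4, -3.6]
width: 7.4
gripper_force: 58.5
clock: 14.05
eef_pos: [462.3, -162.5, 134.7]
tool_rot: [-3.141, -0.0, 1.749]
force: [-0.2, 0.3, -3.3]
width: 7.4
gripper_force: 58.5
```

```bash
python3 -m handwheel '[{"delta_pos":[0,0,-0.2],"yaw":0},{"delta_pos":[0,0,-0.2],"yaw":0},{"delta_pos":[0,0,-0.1],"yaw":0},{"delta_pos":[0,0,0],"yaw":0},{"delta_pos":[0,0,0],"yaw":0}]'; python3 -m handwheel '[{"delta_pos":[0,0,-0.1],"yaw":0},{"delta_pos":[0,0,0],"yaw":0},{"delta_pos":[0,0,0],"yaw":0}]'; python3 -m handwheel '[{"delta_pos":[0,0,-0.1],"yaw":0},{"delta_pos":[0,0,0],"yaw":0},{"delta_pos":[0,0,0],"yaw":0}]'
```

```text
clock: 14.47
eef_pos: [463.1, -162.7, 131.2]
tool_rot: [3.14, 0.001, 1.749]
force: [-2.9, 1.4, 10.1]
width: 7.0
gripper_force: 59.5
clock: 14.72
eef_pos: [463.2, -162.7, 130.6]
tool_rot: [3.14, 0.002, 1.749]
force: [-3.6, 1.3, 14.5]
width: 7.2
gripper_force: 59.9
clock: 14.97
eef_pos: [462.6, -161.9, 129.0]
tool_rot: [3.141, 0.0, 1.749]
force: [-3.3, 3.0, 6.7]
width: 7.3
gripper_force: 60.7
```

```bash
python3 - <<'E'
from h import *
C=np.array([464.,-192.]); y=0.175; ex=np.array([np.cos(y),np.sin(y)]); ey=np.array([-ex[1],ex[0]])
p=get_image("side"); P=cloud(p).reshape(-1,3); L=np.c_[(P[:,:2]-C)@ex,(P[:,:2]-C)@ey,P[:,2]]
q=L[(abs(L[:,0]-3)<14)&(abs(L[:,1])<90)&(L[:,2]>185)&(L[:,2]<225)]
for a in range(-80,90,8):
    b=q[abs(q[:,1]-a)<4]
    if len(b)>1: print(a,len(b),b[:,0].mean().round(1),np.percentile(b[:,2],85).round(1))
E
```

```text
0 6 8.2 215.3
8 6 5.4 212.5
16 4 4.6 206.6
24 7 8.1 218.3
32 9 2.6 211.6
40 61 2.8 216.3
48 10 3.1 216.7
56 13 5.2 201.9
64 5 3.1 197.4
```

```bash
python3 -m handwheel '[{"delta_pos":[0,0,0.1],"yaw":0},{"delta_pos":[0,0,0],"yaw":0},{"delta_pos":[0,0,0],"yaw":0}]'; python3 -m handwheel '[{"delta_pos":[0,0,0],"yaw":0},{"delta_pos":[0,0,0],"yaw":0},{"delta_pos":[0,0,0],"yaw":0},{"delta_pos":[0,0,0],"yaw":0},{"delta_pos":[0,0,0],"yaw":0},{"delta_pos":[0,0,0],"yaw":0}]' 0.2
python3 - <<'E'
from h import *
C=np.array([464.,-192.]); y=0.175; ex=np.array([np.cos(y),np.sin(y)]); ey=np.array([-ex[1],ex[0]])
p=get_image("side"); P=cloud(p).reshape(-1,3); L=np.c_[(P[:,:2]-C)@ex,(P[:,:2]-C)@ey,P[:,2]]
q=L[(abs(L[:,0]-3)<14)&(abs(L[:,1])<90)&(L[:,2]>185)&(L[:,2]<225)]
for a in range(-80,90,8):
    b=q[abs(q[:,1]-a)<4]
    if len(b)>1: print(a,len(b),b[:,0].mean().round(1),np.percentile(b[:,2],85).round(1))
cv2.imwrite("pics/s4.png",cv2.resize(p["color"][110:270,230:400][:,:,::-1],None,fx=3.5,fy=3.5))
E
```

```text
clock: 15.27
eef_pos: [462.2, -162.0, 129.3]
tool_rot: [3.142, -0.0, 1.749]
force: [-3.6, 3.6, 4.9]
width: 7.1
gripper_force: 60.5
clock: 15.77
eef_pos: [462.3, -162.7, 128.7]
tool_rot: [3.142, 0.0, 1.749]
force: [0.4, 0.4, -0.2]
width: 51.1
gripper_force: 0.0
-8 3 4.4 208.8
0 23 1.7 213.4
8 9 4.8 211.5
16 6 3.1 209.7
24 4 2.1 207.9
32 3 4.2 208.1
40 6 3.4 207.6
48 5 1.9 206.5
56 10 5.3 204.2
64 11 3.8 202.9
```

View pics/s4.png

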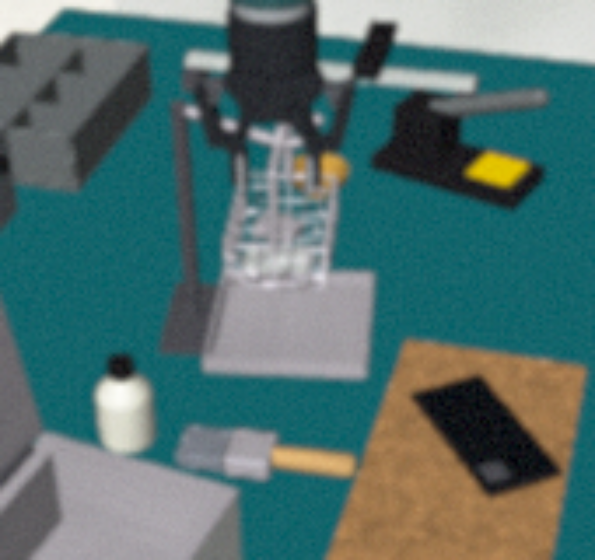

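The basket hangs by its kink with a slight tilt of about 0.1 rad, and the fingers are clear on both sides. I'll go straight up and check.

```bash
python3 -m handwheel '[{"delta_pos":[0,0,0.7],"yaw":0},{"delta_pos":[0,0,1],"yaw":0},{"delta_pos":[0,0,1.3],"yaw":0},{"delta_pos":[0,0,2],"yaw":0},{"delta_pos":[0,0,2],"yaw":0},{"delta_pos":[0,0,3],"yaw":0},{"delta_pos":[0,0,3],"yaw":0},{"delta_pos":[0,0,3],"yaw":0},{"delta_pos":[0,0,3],"yaw":0},{"delta_pos":[0,0,2],"yaw":0}]'
python3 - <<'E'
from h import *
C=np.array([464.,-192.]); y=0.175; ex=np.array([np.cos(y),np.sin(y)]); ey=np.array([-ex[1],ex[0]])
for n in ("side","top"):
  p=get_image(n); P=cloud(p).reshape(-1,3); L=np.c_[(P[:,:2]-C)@ex,(P[:,:2]-C)@ey,P[:,2]]
  q=L[(abs(L[:,0]-3)<14)&(abs(L[:,1])<90)&(L[:,2]>185)&(L[:,2]<225)]
  for a in range(-64,80,16):
    b=q[abs(q[:,1]-a)<6]
    if len(b)>1: print(n,a,len(b),b[:,0].mean().round(1),np.percentile(b[:,2],85).round(1))
  for o in("frame","can"):
    for d in models.boxes_of(p,o)[:2]: print(n,o,d)
# cleaner/lid
C=np.array([497.5,243.]); y=-0.144; ex=np.array([np.cos(y),np.sin(y)]); ey=np.array([-ex[1],ex[0]])
for n in("top","side"):
  P=np.load(n+"0.npy").reshape(-1,3); L=np.c_[(P[:,:2]-C)@ex,(P[:,:2]-C)@ey,P[:,2]]
  q=L[(L[:,0]>60)&(L[:,0]<220)&(abs(L[:,1])<98)&(L[:,2]>130)&(L[:,2]<300)]
  for z in range(130,300,20):
    b=q[abs(q[:,2]-z)<10]
    if len(b): print(n,z,len(b),np.median(b[:,0]).round(1),np.percentile(b[:,0],[2,98]).round())
E
```

```text
clock: 16.65
eef_pos: [463.2, -162.4, 342.9]
tool_rot: [3.137, 0.002, 1.749]
force: [1.1, 0.7, -0.4]
width: 51.3
gripper_force: 0.0
side -64 6 -0.8 207.4
side -48 5 3.5 209.8
side -32 7 1.5 209.5
side -16 2 2.2 208.7
side 0 25 2.9 212.2
side 16 10 3.4 211.8
side 32 7 3.5 207.7
side 48 6 4.0 207.7
side 64 16 4.0 201.3
side frame {'rect': [304.4, 298.0, 323.0, 316.7], 'score': 0.74}
side frame {'rect': [290.6, 142.5, 328.2, 191.9], 'score': 0.47}
side can {'rect': [275.0, 137.7, 333.6, 218.5], 'score': 0.3}
top -16 6 3.0 211.9
top 0 30 2.1 214.9
top 16 10 4.6 209.8
top 32 12 4.5 209.5
top 48 12 4.7 210.0
top 64 7 4.3 207.6
top frame {'rect': [379.1, 182.9, 387.7, 196.4], 'score': 0.45}
top frame {'rect': [259.3, 221.3, 270.8, 232.2], 'score': 0.44}
top can {'rect': [396.1, 183.1, 396.7, 187.6], 'score': 0.61}
top 130 91 81.0 [79. 84.]
top 150 178 83.8 [81. 86.]
top 170 184 87.2 [85. 90.]
top 190 202 90.6 [88. 93.]
top 210 202 94.0 [91. 96.]
top 230 219 97.3 [ 95. 100.]
top 250 233 100.9 [ 98. 104.]
top 270 353 105.5 [102. 114.]
top 290 87 112.3 [109. 117.]
side 130 215 80.2 [78. 82.]
side 150 447 82.6 [79. 86.]
side 170 474 86.2 [83. 89.]
side 190 474 89.8 [87. 93.]
side 210 491 93.1 [90. 96.]
side 230 522 96.7 [ 93. 100.]
side 250 529 100.1 [ 97. 103.]
side 270 605 104.0 [101. 112.]
side 290 99 110.7 [108. 116.]
```

```bash
python3 -m handwheel '[{"delta_pos":[1.7,3.5,0],"yaw":-0.032},{"delta_pos":[1.7,3.5,0],"yaw":-0.032},{"delta_pos":[1.7,3.5,0],"yaw":-0.032},{"delta_pos":[1.7,3.5,0],"yaw":-0.032},{"delta_pos":[1.7,3.5,0],"yaw":-0.032},{"delta_pos":[1.7,3.5,0],"yaw":-0.032},{"delta_pos":[1.7,3.5,0],"yaw":-0.032},{"delta_pos":[1.7,3.5,0],"yaw":-0.032},{"delta_pos":[1.7,3.5,0],"yaw":-0.032},{"delta_pos":[1.7,3.5,0],"yaw":-0.032}]' -1; python3 -m handwheel '[{"delta_pos":[0.7,1.5,0],"yaw":0},{"delta_pos":[0.7,1.5,0],"yaw":0},{"delta_pos":[0,0,0],"yaw":0},{"delta_pos":[0,0,0],"yaw":0},{"delta_pos":[0,0,0],"yaw":0},{"delta_pos":[0,0,0],"yaw":0}]'
python3 - <<'E'
from h import *
for n in("top","side"):
  P=np.load(n+"0.npy").reshape(-1,3)
  q=P[(P[:,0]>640)&(P[:,0]<760)&(P[:,1]>130)&(P[:,1]<310)&(P[:,2]>30)]
  print(n,len(q),q.min(0) if len(q) else "",q.max(0) if len(q) else "")
C=np.array([464.,-192.]); y=0.175; ex=np.array([np.cos(y),np.sin(y)]); ey=np.array([-ex[1],ex[0]])
p=get_image("side"); P=cloud(p).reshape(-1,3); L=np.c_[(P[:,:2]-C)@ex,(P[:,:2]-C)@ey,P[:,2]]
q=L[(abs(L[:,0])<60)&(abs(L[:,1])<80)&(L[:,2]>70)]
print("basket low z",np.percentile(q[:,2],[1,5]),np.percentile(q[:,1],[1,99]),np.percentile(q[:,0],[1,99]))
cv2.imwrite("pics/s5.png",cv2.resize(p["color"][110:290,150:350][:,:,::-1],None,fx=3.3,fy=3.3))
E
```

```text
clock: 17.78
eef_pos: [632.2, 188.9, 337.1]
tool_rot: [-3.139, 0.002, 1.428]
force: [1.7, -0.7, 1.1]
width: -0.2
gripper_force: 0.0
clock: 18.28
eef_pos: [646.1, 215.5, 338.5]
tool_rot: [-3.141, 0.001, 1.427]
force: [-0.4, 0.3, 0.6]
width: -0.0
gripper_force: 0.0
top 0  
side 0  
basket low z [85.79572152 87.62767585] [-64.20691106  62.31144576] [-41.0788026   51.72046142]
```

View pics/s5.png

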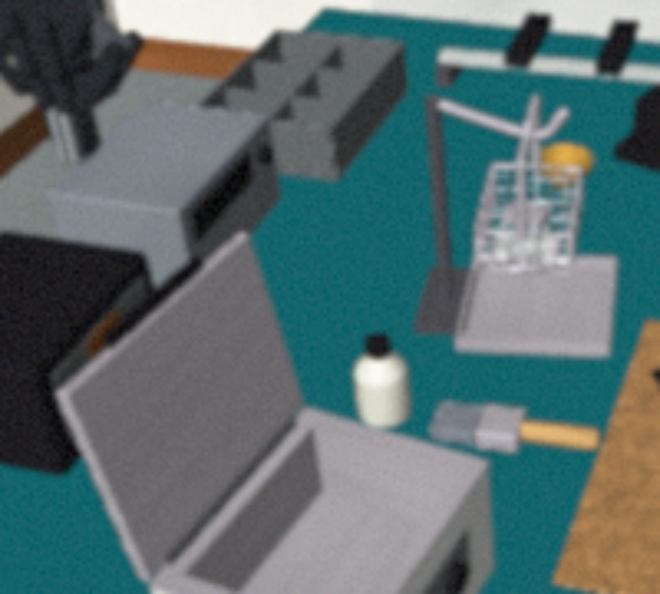

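The basket hangs level on the hook with the parts inside, at about (525,210) in the crop. The lid is still open and the space behind it is free. I'll lower the closed fingers behind it.

```bash
python3 -m handwheel '[{"delta_pos":[0,0,-3],"yaw":0},{"delta_pos":[0,0,-3],"yaw":0},{"delta_pos":[0,0,-3],"yaw":0},{"delta_pos":[0,0,-2.5],"yaw":0},{"delta_pos":[0,0,-1.5],"yaw":0},{"delta_pos":[0,0,-0.5],"yaw":0},{"delta_pos":[0,0,0],"yaw":0}]'; python3 -m handwheel '[{"delta_pos":[-1,0.15,0],"yaw":0},{"delta_pos":[-1,0.15,0],"yaw":0},{"delta_pos":[-1,0.15,0],"yaw":0},{"delta_pos":[-1,0.15,0],"yaw":0},{"delta_pos":[-1,0.15,0],"yaw":0},{"delta_pos":[-1,0.15,0],"yaw":0},{"delta_pos":[0,0,0],"yaw":0}]'
```

```text
clock: 18.92
eef_pos: [645.7, 215.9, 202.8]
tool_rot: [-3.14, 0.002, 1.428]
force: [0.1, 0.5, 0.7]
width: 0.1
gripper_force: 0.0
clock: 19.5
eef_pos: [586.6, 227.1, 206.7]
tool_rot: [3.138, -0.002, 1.43]
force: [-0.1, -0.3, 0.4]
width: -0.2
gripper_force: 0.0
```

```bash
cat > lid.py <<'E'
from h import *
C=np.array([497.5,243.]); y=-0.144; ex=np.array([np.cos(y),np.sin(y)]); ey=np.array([-ex[1],ex[0]])
s=status.read_state(); print(s["eef_pos"].round(1),s["force"].round(1))
P=cloud(get_image("side")).reshape(-1,3); L=np.c_[(P[:,:2]-C)@ex,(P[:,:2]-C)@ey,P[:,2]]
q=L[(L[:,0]>-95)&(L[:,0]<220)&(L[:,1]>40)&(L[:,1]<96)&(L[:,2]>121)&(L[:,2]<300)]
for z in range(120,300,20):
    b=q[abs(q[:,2]-z)<10]
    if len(b)>3: print(z,len(b),np.median(b[:,0]).round(1),np.percentile(b[:,0],[2,98]).round())
E
python3 lid.py
```

```text
[586.6 227.1 206.7] [-0.1 -0.3  0.4]
120 58 76.2 [73. 78.]
140 106 75.0 [73. 77.]
160 114 73.9 [72. 75.]
180 111 72.2 [70. 74.]
200 116 70.8 [69. 73.]
220 125 69.2 [67. 71.]
240 134 67.5 [66. 69.]
260 134 66.2 [64. 68.]
280 144 67.9 [64. 75.]
```

```bash
python3 -m handwheel '[{"delta_pos":[-1.25,0.2,-0.3],"yaw":0},{"delta_pos":[-1.25,0.2,-0.3],"yaw":0},{"delta_pos":[-1.5,0.2,-0.5],"yaw":0},{"delta_pos":[-1.5,0.2,-0.5],"yaw":0},{"delta_pos":[-1.35,0.2,-0.9],"yaw":0},{"delta_pos":[-1.35,0.2,-0.9],"yaw":0},{"delta_pos":[-1.15,0.15,-1.2],"yaw":0},{"delta_pos":[-1.15,0.15,-1.2],"yaw":0},{"delta_pos":[0,0,0],"yaw":0}]'; python3 lid.py
```

```text
clock: 20.3
eef_pos: [479.2, 241.4, 145.0]
tool_rot: [-3.139, 0.001, 1.43]
force: [-1.2, 0.0, 0.1]
width: -0.0
gripper_force: 0.0
[479.2 241.4 145. ] [-1.2  0.   0.1]
120 31 77.1 [72. 80.]
140 172 54.1 [38. 73.]
160 194 16.9 [-1. 35.]
180 197 -19.2 [-36.  -2.]
200 230 -56.2 [-69. -38.]
```

```bash
python3 -m handwheel '[{"delta_pos":[-0.75,0.1,-1.2],"yaw":0},{"delta_pos":[-0.75,0.1,-1.2],"yaw":0},{"delta_pos":[-0.4,0,-1.2],"yaw":0},{"delta_pos":[-0.3,0,-1.1],"yaw":0},{"delta_pos":[-0.1,0,-0.8],"yaw":0},{"delta_pos":[0,0,-0.5],"yaw":0},{"delta_pos":[0,0,0],"yaw":0}]'; python3 -m handwheel '[{"delta_pos":[0,0,-0.3],"yaw":0},{"delta_pos":[0,0,-0.2],"yaw":0},{"delta_pos":[0,0,0],"yaw":0}]'; python3 lid.py
```

```text
clock: 20.93
eef_pos: [459.5, 243.9, 87.5]
tool_rot: [3.14, -0.0, 1.428]
force: [-2.7, -1.7, 12.8]
width: -0.2
gripper_force: 6.2
clock: 21.18
eef_pos: [459.8, 243.9, 87.0]
tool_rot: [3.136, 0.001, 1.428]
force: [-11.9, -6.7, 54.5]
width: -0.3
gripper_force: 27.7
[459.8 243.9  87. ] [-11.9  -6.7  54.5]
120 1384 -8.9 [-84.  74.]
```

The lid is pressed flat on the rim. I'll lift off and verify everything.

```bash
python3 -m handwheel '[{"delta_pos":[0,0,1],"yaw":0},{"delta_pos":[0,0,1.5],"yaw":0},{"delta_pos":[0,0,2],"yaw":0},{"delta_pos":[0,0,3],"yaw":0},{"delta_pos":[0,0,3],"yaw":0},{"delta_pos":[0,0,3],"yaw":0},{"delta_pos":[0,0,2],"yaw":0},{"delta_pos":[0,0,0],"yaw":0},{"delta_pos":[0,0,0],"yaw":0}]'
python3 - <<'E'
from lid import *
for a in(-70,-40,0,30,60):
    b=L[(abs(L[:,0]-a)<8)&(L[:,1]>30)&(L[:,1]<90)&(L[:,2]>100)&(L[:,2]<160)]; print(a,len(b),np.median(b[:,2]).round(1))
C=np.array([464.,-192.]); y=0.175; ex=np.array([np.cos(y),np.sin(y)]); ey=np.array([-ex[1],ex[0]])
K=np.c_[(P[:,:2]-C)@ex,(P[:,:2]-C)@ey,P[:,2]]
q=K[(abs(K[:,0]-3)<14)&(abs(K[:,1])<90)&(K[:,2]>185)&(K[:,2]<225)]
for a in(-48,-32,0,32,48):
    b=q[abs(q[:,1]-a)<7]; print("bar",a,len(b),b[:,0].mean().round(1),np.percentile(b[:,2],85).round(1))
p=get_image("side")
for o in("meter","bottle","brush","tin"): print(o,[d["rect"] for d in models.boxes_of(p,o)[:1]])
E
```

```text
clock: 21.98
eef_pos: [459.7, 243.5, 237.3]
tool_rot: [3.139, -0.002, 1.428]
force: [-0.5, 0.1, -0.7]
width: -0.1
gripper_force: 0.0
[459.7 243.5 237.3] [-0.5  0.1 -0.7]
120 1397 -8.7 [-84.  74.]
-70 145 126.4
-40 149 126.7
0 141 126.4
30 133 126.4
60 128 126.5
bar -48 6 2.7 209.5
bar -32 7 2.2 209.4
bar 0 28 2.0 212.6
bar 32 7 3.5 207.8
bar 48 10 3.1 207.1
meter [[172.2, 365.5, 260.1, 400.0]]
bottle [[262.1, 209.4, 272.5, 235.2]]
brush [[280.2, 230.2, 330.1, 247.4]]
tin []
```

The lid is flat (z≈126.5 front to rear), the basket hangs level, and the meter, bottle and brush are unmoved. The detector missed the tin in this shot, but the arm never went near it. I'm handing in.

```bash
python3 -c "
from cell import ctrl
print(ctrl.finish_job())"
```

```text
the job is handed in; nothing more can be done
None
```

The basket hangs level by its handle on the drip stand's hook, with both parts last seen inside it; the lid is fully shut and the job was handed in at about 22 s, though no verdict came back.

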